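Load a gel caster and close its drop-down gate

TASK

Get the gel caster ready for pouring: pull its bottom-hinged front gate all the way down, take the glass cassette with the comb on top out of the slotted plate rack and stand it on edge, comb up, in the caster's groove, let go of it, then push the gate back up until it is fully shut. Lower the glass in until it rests on the groove's floor rather than dropping it, and leave the two plain blanks and the other things on the bench where they stand.

Things in the scene. Friction and masses are not known exactly. Their poses are not given: they have to be found in the camera images.
- caster: Gel caster, fixed white plastic stand, 138 mm wide (its y), 72 mm deep (its x). Origin on the bench under the middle of its groove; z up; its front (gate side) faces its own -x; the groove runs along its y. Heights above the bench: front wall of the groove 37 mm, its flared lip 47 mm; back wall 57 mm, its lip 68 mm; end cheeks 53 mm, their lips 64 mm.
- caster_groove (a point): Middle of the floor of the caster's groove, 13 mm above the bench; axes as the caster. The groove is 13 mm wide (6.5 mm either way along x) and 109 mm long (54.5 mm either way along y).
- gate (a joint): Angle of the caster's front gate about its hinge, rad: 0 = upright and shut, 1.571 = fully down, lying level in front of the caster. The hinge is stiff: the gate stays where it is left; moving it takes about 1 to 4 N at the handle.
- gate_hinge (a point): Middle of the gate's hinge axis, parallel to the caster's y, at caster x = -20 mm, z = 42 mm. The gate is an open white frame, 110 mm wide, 8 mm thick: a low rail and two uprights ending 55 mm from the hinge. An arm on each upright (39 to 50 mm from the middle) closes over the cassette's shoulders, so it goes in only with the gate down; then the arms point up, to 70 mm.
- gate_bar (a point): Middle of the gate's handle: a round steel bar 12 mm thick, 76 mm long between its stems, parallel to the hinge and 93 mm from it; below it the frame is open for 67 mm, 78 mm wide. 135 mm above the bench when shut, 42 mm when down. It can be pinched across from above at any gate angle and turns between the fingers.
- rack: Slotted plate rack, fixed, grey plastic, 110 mm long (its x), 123 mm wide (its y). Origin on the bench under its middle, z up. Three slots at x = -36, 0, +36 mm, each 13 mm wide, floor 12 mm and teeth 34 mm above the bench. Each holds one plate on edge, the plate's thickness along the rack's x.
- cassette_center (a point): Middle of the glass cassette, in one of the rack's slots: two clear plates, grey spacers, black seal below, white comb on top. Glass 100 mm wide (its y), 10 thick (its x), 70 high; above its middle the comb spine, 60 wide, 10 thick, 20 high: 90 mm in all, this point half-way (45 mm up). Lift it by the spine, which overtops the blanks by 30 mm. Either face may look forward. About 150 g.
- dam_1_center (a point): Middle of a plain white plastic blank without comb, 100 x 10 x 60 mm (width, thickness, height), standing in another slot of the rack; stays there.
- dam_2_center (a point): Middle of the second plain white blank, the same as the first, in the remaining slot; stays there.
- jar: White powder jar with blue lid, 66 mm across, 82 mm high, origin under its middle; not to be disturbed.
- timer: White lab timer lying flat, 62 x 62 x 16 mm, origin under its middle; not to be disturbed.
- wash_bottle: White wash bottle with red spout, 66 x 109 mm, 180 mm high, origin under its middle; not to be disturbed.
- forceps: Steel forceps lying on the bench, 125 x 12 x 9 mm, origin under its middle; not to be disturbed.

How it is judged (in metres and radians):
On the way, in this order (a step that is already met when the one before it is completed fails the run):
1. the gate is pulled fully down (gate angle above 1.5 rad) (value of joint gate above 1.5 rad), for 0.2 s.
2. with the gate still down, the cassette stands on edge on the groove's floor, comb up, and is let go (value of joint gate above 1.2 rad and z of cassette_center in the frame of caster below 0.061 m and horizontal distance between cassette_center and caster below 0.013 m and angle between cassette_center's own z axis and vertical below 0.25 rad and contact force between the fingers and cassette below 0.1 N), for 0.2 s.
At the end, for the whole second after the job is handed in: The gate is fully shut (within 0.04 rad of upright); the cassette stands at rest in the caster's groove on its floor (centre 55 to 61 mm above the bench, within 9 mm of the groove's middle), comb up, within 0.1 rad of upright (value of joint gate below 0.04 rad and z of cassette_center in the frame of caster between 0.055 and 0.061 m and horizontal distance between cassette_center and caster below 0.009 m and angle between cassette_center's own z axis and vertical below 0.1 rad and angle between the x axis of cassette_center and the x axis of caster, either way round below 0.15 rad and linear speed of cassette below 0.02 m/s); the robot touches nothing.
It fails at once if the cassette is dropped (it falls faster than 0.45 m/s, out of the fingers) (linear speed of cassette above 0.45 m/s and contact force between the fingers and cassette below 0.05 N).
It fails at once if a blank is moved in or out of the rack (more than 25 mm) (distance of any of dam_1_center, dam_2_center from where it was at the start of the episode above 0.025 m).
It fails at once if a bystander is pushed away (more than 30 mm) or tipped over (distance of any of jar, timer, wash_bottle, forceps from where it was at the start of the episode above 0.03 m or angle between any of jar, wash_bottle's own z axis and vertical above 0.5 rad).
It also fails if it takes over 58 s, if anything falls off the work surface, if the arm or the gripper's body presses on something with over 40 N, if the wrist force passes 120 N, or if a joint passes its speed limit or range.

ROBOT

A 6-joint arm with a two-finger parallel gripper is mounted at the origin on a cart in front of the work surface, level with it; the furniture and walls round the work are solid. World frame = base frame: x ahead of the robot, y to its left, z up, the work surface at z = 0. Lengths are in mm, angles in rad, forces in N, time in s.
With the tool pointing down it reaches from about 425 to 925 mm from the base axis. Payload 12.5 kg.
Tool frame: the origin (TCP) lies midway between the tips of the shut fingers; the grasp point (between the pads) lies 19 mm behind it; x points along the fingers, y is the direction in which the jaws open and shut, and the axes are right-handed (so a half turn about x gives the same grasp; the last joint's range is limited). The gripper opens to 85 mm and grips with 20 to 120 N. Pads are 22 mm wide; open, the fingers measure 114 mm over their backs; the gripper's body (76 mm by 85 mm) begins 54 mm behind the grasp point. The pads swing forward as they close: fully open they stand 13 mm farther back than shut.
Start: joints at [1.07, 0.491, 1.559, -0, 1.092, -0.106], TCP at [240.374, 576.945, 231.327] pointing down, gripper open.
Joint ranges: [-3.1, 3.1], [-0.84, 2.19], [0.05, 2.79], [-1.13, 4.28], [0.06, 2.93], [-2.69, 2.69]. Speed limits (rad/s): [2.22, 2.22, 2.79, 3.14, 3.14, 3.14].

INTERFACE

Orientations are given as a 3x3 rotation matrix whose columns are the frame's x, y, z axes.
In Python, from rig import state, read_camera, calibration, hand_in, find_in gives the robot as it stands.
- The arm moves only by the shell command python3 -m handwheel 'ROWS' [FORCE]. ROWS is JSON, one flat list of numbers, 7 for each row, row after row: the shift along the tool's x, y, z in mm, then the turn, a rotation vector about the tool's x, y, z in rad, then the opening, from -1 (shut) to 1 (fully open). In form: [dx, dy, dz, ax, ay, az, hand, dx, dy, dz, ax, ay, az, hand, ...]. A call has exactly 5 rows; each row shifts and turns the commanded pose from where the row before left it, along the tool's axes as they then stand; what a row does not reach is not made up. A row lasts 1/12 s, in which the tool goes at most 41.7 mm and 7.16 degrees, less where a joint would pass 70% of its speed; a pose out of reach is approached as far as the arm can. A call with a gripper value outside its range is refused whole. The fingers move at their own pace and stop on an object; FORCE is the grip in N (left out, the last holds). Time passes only in rows, so rows that do not move let the fingers close, or fill a call up. It gives the time, the measured TCP pose, the force and the opening at its end, in the units of the state.
- state(): the state, without advancing time (a new reading comes with each control period).
- read_camera(name): name is "scene" or "top"; returns the picture (480x640x3 uint8, red, green, blue); there is no depth.
- calibration(name): a dict with "fx", "fy", "cx", "cy" (pixels), "distortion" ([k1, k2, p1, p2, k3] as OpenCV has them; the pictures are not rectified), "R" (3x3) and "t" (3): a world point X has camera coordinates R X + t. Camera axes: x right, y down, z forward; pixel columns grow to the right and rows downward; lengths in mm; the calibration is good to about 2 mm. A picture is of the moment at which its call begins. calibration takes no time and is no camera call.
- hand_in(): hands the job in, once; it reports no verdict.
Trained networks look in the newest picture that a camera, given by its name, has taken for a name from the list of things; names that differ only in an ending like _2 or _b are one class to them, and where a whole thing is asked for, a point or a joint stands for the part that bears it (a point fixed in the world has none). Each returns a list of dicts, best first, with "conf" (0 to 1); they miss things now and then, are a little off and sometimes report something else, mostly with a low value. They report only what shows in the picture. A call takes as long as a camera call.
- find_in(thing, camera): "point" ([column, row] in pixels, amid what is visible of it).
The state is a dict: "clock": time; "joint_positions": joint angles; "dq": joint speeds; "tau": joint torques, N m; "position": TCP position; "eef_rot": TCP orientation; "ft_force": force on the tool from outside, world axes, zero at the start; "wrist_torque": the same for the moment, N m; "gripper_width": opening from 0.0 (shut) to 1.0 (fully open).
Only numpy, scipy, OpenCV 4.12 (cv2) and the standard library are available. Lean on these libraries where they do the work, as an engineer would, in place of code of your own. Each camera call takes 0.05 s, during which the arm holds its last target. There are 200 camera calls.

## Working session

There is one attempt and no reset: what is moved stays moved. The work goes in short steps, Python scripts to look and compute and a shell command to move; the robot and the scene stay as the last step left them, time stands still between calls to the robot, and variables do not carry over. Pictures are saved under pics/ and viewed, about 8 in all and at most 12, crops included, and the job is handed in when it is done.

```bash
mkdir -p pics; ls; python3 - <<'E'
from rig import *
import cv2
for c in ("scene","top"):
    im=read_camera(c); cv2.imwrite(f"pics/{c}0.png",im[:,:,::-1])
    k=calibration(c); print(c,{a:(v if not hasattr(v,'tolist') else v.tolist()) for a,v in k.items()})
    for t in ("caster","gate","gate_bar","rack","cassette_center","dam_1_center","jar","timer","wash_bottle","forceps"):
        print(t,[([round(float(x)) for x in d["point"]],round(d["conf"],2)) for d in find_in(t,c)[:3]])
s=state();print(s)
E
```

```text
pics
scene {'fx': 614.2863590604983, 'fy': 614.2863590604983, 'cx': 319.5523621899253, 'cy': 232.4065502939284, 'distortion': [-0.018042560365462392, 0.0, 0.0, 0.0, 0.0], 'R': [[0.45039424629877617, -0.8927980470761017, 0.007527950455244067], [-0.5916392748475136, -0.3047605694940757, -0.7463805756713894], [0.6686613428028162, 0.33171168568313353, -0.6654767961562511]], 't': [-246.87744494156107, 386.10538866376703, 786.0718640680356]}
caster [([368, 219], 0.98)]
gate [([375, 214], 0.82)]
gate_bar [([370, 214], 0.95)]
rack [([396, 378], 0.57)]
cassette_center [([415, 310], 0.65), ([370, 223], 0.63)]
dam_1_center [([404, 334], 0.92)]
jar [([439, 269], 0.6)]
timer [([367, 217], 0.42)]
wash_bottle [([256, 166], 0.77), ([369, 220], 0.51)]
forceps [([306, 346], 0.74), ([369, 217], 0.39)]
top {'fx': 518.3296099525919, 'fy': 518.3296099525919, 'cx': 315.1442385653977, 'cy': 239.88632537630173, 'distortion': [-0.14711468834036973, 0.0, 0.0, 0.0, 0.0], 'R': [[0.0022627739478738094, -0.9999711906887775, -0.007245525966383995], [-0.9817935360958955, -0.0008453185775906285, -0.18994930354391934]
[... 598 characters left out ...]
,  6.58807966e-05,
        1.09171575e+00, -1.05588026e-01]), 'dq': array([-0.00124282,  0.00060367, -0.00056811, -0.0005479 , -0.00058602,
        0.00098841]), 'tau': array([ 5.88276889e-04, -6.18272567e+01, -2.61850995e+01, -5.98537463e-05,
        3.93822520e-04, -2.00025153e-05]), 'position': array([240.34843925, 576.94499073, 231.33092335]), 'eef_rot': array([[-1.42926518e-05,  3.84647432e-01,  9.23063569e-01],
       [ 9.57214619e-05,  9.23063566e-01, -3.84647429e-01],
       [-9.99999995e-01,  8.28593625e-05, -5.00120406e-05]]), 'ft_force': array([0.44250391, 0.21712886, 0.33412589]), 'wrist_torque': array([-0.02633125, -0.02912928,  0.01561056]), 'gripper_width': 1.0000809828660213}
```

```bash
python3 - <<'E'
import cv2
s=cv2.imread("pics/scene0.png");t=cv2.imread("pics/top0.png")
cv2.imwrite("pics/s1.png",cv2.resize(s[110:460,200:520],None,fx=2.2,fy=1.7*1,interpolation=cv2.INTER_CUBIC)[:600] if 0 else cv2.resize(s[140:440,200:520],None,fx=2,fy=2,interpolation=cv2.INTER_CUBIC))
cv2.imwrite("pics/t1.png",cv2.resize(t[145:345,200:460],None,fx=3,fy=3,interpolation=cv2.INTER_CUBIC))
E
```

```text
(no output)
```

View pics/s1.png

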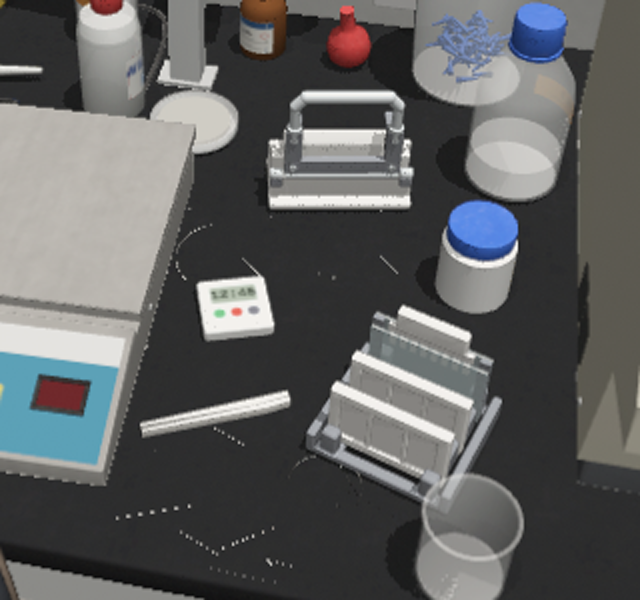

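View pics/t1.png

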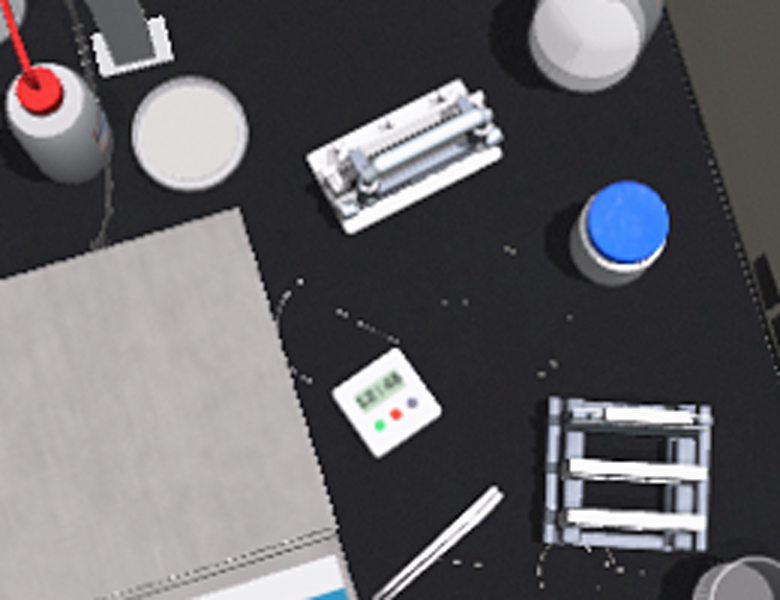

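Top crop: upright bar from (377,165) to (487,118), with the caster's gate side facing the lower right. The comb spine is at (607–692, ~413), in the far slot. The scene view agrees: bar (297,98)–(400,100), spine at (398–470, ~325). Next I'll turn these into positions.

```bash
cat > h.py <<'E'
import numpy as np, cv2
from rig import *
def ray(c,p):
    k=calibration(c);K=np.array([[k["fx"],0,k["cx"]],[0,k["fy"],k["cy"]],[0,0,1]])
    u=cv2.undistortPoints(np.array([[p]],float),K,np.array(k["distortion"]))[0,0]
    R=np.array(k["R"]);d=R.T@np.array([u[0],u[1],1]);return -R.T@np.array(k["t"]),d/np.linalg.norm(d)
def atz(c,p,z):
    o,d=ray(c,p);return o+d*(z-o[2])/d[2]
def tri(ps,pt):
    A=0;b=0
    for c,p in(("scene",ps),("top",pt)):
        o,d=ray(c,p);M=np.eye(3)-np.outer(d,d);A=A+M;b=b+M@o
    return np.linalg.solve(A,b)
def proj(c,X):
    k=calibration(c);K=np.array([[k["fx"],0,k["cx"]],[0,k["fy"],k["cy"]],[0,0,1]])
    return cv2.projectPoints(np.array([X],float),cv2.Rodrigues(np.array(k["R"]))[0],np.array(k["t"],float),K,np.array(k["distortion"]))[0][0,0]
def go(P,yaw_jaw=None):
    """tool-axis shift to TCP P (down tool) and turn about tool x to bring jaw axis to yaw (mod pi)"""
    s=state();R=s["eef_rot"];d=R.T@(np.array(P)-s["position"])
    a=0
    if yaw_jaw is not None:
        y=np.arctan2(R[1,1],R[0,1]);a=-(((yaw_jaw-y)+np.pi/2)%np.pi-np.pi/2)
    print("shift tool",d.round(1),"turn x",round(a,3),"j6",s["joint_positions"][5].round(2),"pos",s["position"].round(1))
E
python3 - <<'E'
from h import *
S=lambda u,v:(200+u/2,140+v/2)
T=lambda u,v:(200+u/3,145+v/3)
np.set_printoptions(precision=1,suppress=True)
# bar
a=[(S(297,98),T(377,165)),(S(400,100),T(487,118))]
for s,t in a: print("bar tri",tri(s,t),"s",atz("scene",s,135),"t",atz("top",t,135))
e=[atz("top",t,135) for _,t in a];d=e[0]-e[1];print("bar yaw(y axis)",np.arctan2(d[1],d[0]),np.linalg.norm(d))
d=atz("scene",a[0][0],135)-atz("scene",a[1][0],135);print(np.arctan2(d[1],d[0]),np.linalg.norm(d))
f=[atz("top",T(350,233),0),atz("top",T(502,155),0)];d=f[0]-f[1];print("caster base front",f,np.arctan2(d[1],d[0]),np.linalg.norm(d))
f=[atz("scene",S(269,208),0),atz("scene",S(411,209),0)];d=f[0]-f[1];print("scene base front",f,np.arctan2(d[1],d[0]),np.linalg.norm(d))
# spine top face corners
for n,(s,t) in {"L":(S(402,308),T(607,411)),"R":(S(470,338),T(692,413))}.items():
    print("spine",n,tri(s,t),atz("scene",s,102),atz("top",t,102))
# dams top corners z=72
for n,(s,t) in {"d1L":(S(356,352),T(569,461)),"d1R":(S(472,402),T(706,468)),"d2L":(S(335,385),T(567,510)),"d2R":(S(452,436),T(705,517))}.items():
    print(n,tri(s,t),atz("scene",s,72),atz("top",t,72))
for n,p in {"jar":(630,225)}.items(): print(n,atz("top",T(*p),82))
print("timer",atz("top",T(387,402),16),"forceps",atz("top",T(500,490),5))
E
```

```text
bar tri [628.7 -20.2 132.9] s [624.3 -18.9 135. ] t [629.7 -22.7 135. ]
bar tri [ 665.1 -101.7  134. ] s [ 664.3 -102.6  135. ] t [ 664.5 -101.1  135. ]
bar yaw(y axis) 1.9884678346847051 85.77183937083922
2.0164338798533357 92.78239427820886
caster base front [array([611.2,  -3. ,   0. ]), array([ 675.2, -124.3,    0. ])] 2.0565310956383707 137.092234435845
scene base front [array([614.1,   0.6,   0. ]), array([ 676.2, -123.1,    0. ])] 2.0357032493544662 138.46741895376076
spine L [ 459.4 -186.7   99.6] [ 457.5 -187.8  102. ] [ 458.9 -185.9  102. ]
spine R [ 457.  -246.1   97.9] [ 452.2 -245.4  102. ] [ 457.3 -246.8  102. ]
d1L [ 426.6 -163.4   68.5] [ 424.2 -165.    72. ] [ 425.9 -162.2   72. ]
d1R [ 420.4 -262.6   69.9] [ 418.6 -262.7   72. ] [ 420.4 -262.3   72. ]
d2L [ 391.1 -161.3   65.4] [ 386.3 -163.5   72. ] [ 390.6 -160.    72. ]
d2R [ 384.6 -260.1   68.9] [ 381.6 -259.7   72. ] [ 384.9 -260.4   72. ]
jar [ 598.9 -210.2   82. ]
timer [475.5 -31.6  16. ] forceps [ 409.1 -118.     5. ]
```

```bash
m="python3 -m handwheel"
$m '[0,0,0,0.117,0,0,1, 0,0,0,0.117,0,0,1, 0,0,0,0.117,0,0,1, 0,0,0,0.117,0,0,1, 0,0,0,0.117,0,0,1]' 40
$m '[0,0,0,0.117,0,0,1, 2.7,3.7,39.6,0,0,0,1, 2.7,3.7,39.6,0,0,0,1, 2.7,3.7,39.6,0,0,0,1, 2.7,3.7,39.6,0,0,0,1]'
$m '[2.7,3.7,39.6,0,0,0,1, 2.7,3.7,39.6,0,0,0,1, 2.7,3.7,39.6,0,0,0,1, 2.7,3.7,39.6,0,0,0,1, 2.7,3.7,39.6,0,0,0,1]'
$m '[2.7,3.7,39.6,0,0,0,1, 2.7,3.7,39.6,0,0,0,1, 2.7,3.7,39.6,0,0,0,1, 2.7,3.7,39.6,0,0,0,1, 2.7,3.7,39.6,0,0,0,0.3]'
$m '[2.7,3.7,39.6,0,0,0,0.3, 2.7,3.7,39.6,0,0,0,0.3, 2.7,3.7,39.6,0,0,0,0.3, 2.7,3.7,39.6,0,0,0,0.3, 2.7,3.7,39.6,0,0,0,0.3]'
python3 -c "
from h import *
go([646.5,-61,116],0.474)"
```

```text
clock: 1.52
position: [240.4, 576.9, 231.3]
eef_rot: [[0.0, 0.834, 0.552], [0.0, 0.552, -0.834], [-1.0, 0.0, -0.0]]
ft_force: [-0.9, -0.2, 0.3]
gripper_width: 0.999
clock: 1.93
position: [326.3, 441.3, 220.4]
eef_rot: [[0.0, 0.889, 0.457], [0.0, 0.457, -0.889], [-1.0, 0.0, -0.0]]
ft_force: [1.6, 0.8, 0.4]
gripper_width: 1.004
clock: 2.35
position: [433.4, 273.3, 207.1]
eef_rot: [[0.001, 0.89, 0.457], [0.0, 0.457, -0.89], [-1.0, 0.001, -0.0]]
ft_force: [0.7, 0.7, -0.3]
gripper_width: 0.997
clock: 2.77
position: [540.4, 105.4, 193.5]
eef_rot: [[0.0, 0.89, 0.456], [0.0, 0.456, -0.89], [-1.0, 0.0, 0.0]]
ft_force: [1.1, 0.9, -0.5]
gripper_width: 0.881
clock: 3.18
position: [647.1, -62.4, 179.9]
eef_rot: [[0.0, 0.89, 0.456], [0.0, 0.456, -0.89], [-1.0, 0.0, 0.0]]
ft_force: [0.2, 1.0, -0.2]
gripper_width: 0.652
shift tool [63.9  0.  -1.5] turn x -0.0 j6 -0.67 pos [647.1 -62.4 179.9]
```

```bash
m="python3 -m handwheel"
$m '[22,0,-1,0,0,0,0.3, 22,0,0,0,0,0,0.3, 20,0,0,0,0,0,0.3, 0,0,0,0,0,0,-1, 0,0,0,0,0,0,-1]' 25
$m '[0,0,0,0,0,0,-1, 0,0,0,0,0,0,-1, 0,0,0,0,0,0,-1, 0,0,0,0,0,0,-1, 0,0,0,0,0,0,-1]'
python3 -c "
from h import *
go([646.5,-61,116],0.474)
for c in('top','scene'): cv2.imwrite(f'pics/{c}2.png',read_camera(c)[:,:,::-1])
a=cv2.imread('pics/top2.png')[145:245,265:415];b=cv2.imread('pics/scene2.png')[150:280,290:440]
cv2.imwrite('pics/c2.png',np.vstack([cv2.resize(a,(450,300)),cv2.resize(b,(450,300))]))"
```

```text
clock: 3.6
position: [645.7, -59.5, 115.6]
eef_rot: [[-0.002, 0.89, 0.456], [0.0, 0.456, -0.89], [-1.0, -0.001, -0.001]]
ft_force: [0.6, 0.8, -0.0]
gripper_width: 0.377
clock: 4.02
position: [646.7, -59.4, 117.5]
eef_rot: [[0.003, 0.89, 0.457], [-0.0, 0.457, -0.89], [-1.0, 0.002, 0.002]]
ft_force: [0.7, 1.5, 8.0]
gripper_width: 0.127
shift tool [ 1.5 -0.9  1.3] turn x 0.0 j6 -0.67 pos [646.7 -59.4 117.5]
```

View pics/c2.png

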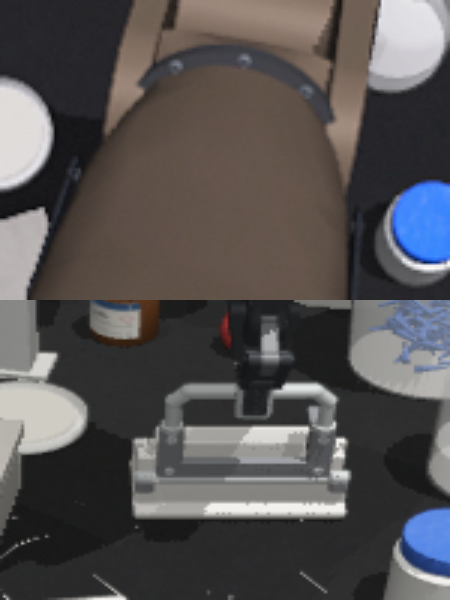

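```bash
m="python3 -m handwheel"
$m '[1.1,-14.5,0,0,0,0,-1, 3.4,-14.2,0,0,0,0,-1, 5.6,-13.5,0,0,0,0,-1, 7.6,-12.4,0,0,0,0,-1, 9.5,-11.1,0,0,0,0,-1]'
$m '[11.1,-9.5,0,0,0,0,-1, 12.4,-7.6,0,0,0,0,-1, 13.5,-5.6,0,0,0,0,-1, 14.2,-3.4,0,0,0,0,-1, 14.6,-1.1,0,0,0,0,-1]'
$m '[2,0,0,0,0,0,-1, 0,0,0,0,0,0,-1, 0,0,0,0,0,0,-1, 0,0,0,0,0,0,-1, 0,0,0,0,0,0,-1]'
python3 -c "
from h import *
s=state();R=s['eef_rot'];d=s['position']-np.array([646.7,-59.4,117.5]);print('caster x,z moved',(d@[.89,.456,0]).round(1),d[2].round(1),s['ft_force'])
for c in('scene',): cv2.imwrite(f'pics/{c}3.png',read_camera(c)[:,:,::-1])
b=cv2.imread('pics/scene3.png')[150:280,290:440]
cv2.imwrite('pics/c3.png',cv2.resize(b,(600,520)))"
```

```text
clock: 4.53
position: [588.3, -89.8, 89.8]
eef_rot: [[0.004, 0.89, 0.456], [-0.001, 0.456, -0.89], [-1.0, 0.004, 0.003]]
ft_force: [10.9, 3.7, -5.7]
gripper_width: 0.127
clock: 4.95
position: [568.3, -101.6, 25.5]
eef_rot: [[0.013, 0.89, 0.456], [-0.002, 0.456, -0.89], [-1.0, 0.011, 0.008]]
ft_force: [11.4, 10.4, 54.3]
gripper_width: 0.127
clock: 5.37
position: [568.4, -101.9, 23.4]
eef_rot: [[0.012, 0.89, 0.456], [-0.002, 0.457, -0.89], [-1.0, 0.01, 0.008]]
ft_force: [19.0, 10.6, 7.0]
gripper_width: 0.129
caster x,z moved -89.1 -94.1 [19.02239807 10.64417794  7.04878978]
```

View pics/c3.png

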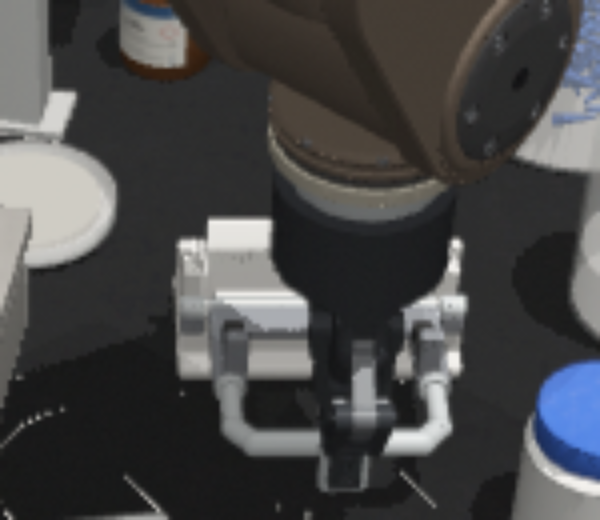

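Gate hit its stop level (bar dropped 94 mm). I'll release it, rise, take a picture and go above the cassette.

```bash
m="python3 -m handwheel"
$m '[-1,0,0,0,0,0,0.2, 0,0,0,0,0,0,0.2, 0,0,0,0,0,0,0.2, 0,0,0,0,0,0,0.2, -15,0,0,0,0,0,0.2]'
$m '[-35,0,0,0,0,0,0.2, -35,0,0,0,0,0,0.2, -35,0,0,0,0,0,0.2, -10,-31,10,0.106,0,0,0.2, 0,0,0,0.106,0,0,0.2]'
$m '[0,0,0,0.106,0,0,0.2, 0,0,0,0.106,0,0,0.2, 0,0,0,0.106,0,0,0.2, 0,-30,20,0,0,0,0.2, 0,-30,20,0,0,0,0.2]'
python3 -c "
from h import *
go([454,-216,155],-0.055)
for c in('scene','top'): cv2.imwrite(f'pics/{c}4.png',read_camera(c)[:,:,::-1])
a=cv2.imread('pics/top4.png')[145:325,265:445];b=cv2.imread('pics/scene4.png')[150:330,290:470]
cv2.imwrite('pics/c4.png',np.hstack([cv2.resize(a,(400,400)),cv2.resize(b,(400,400))]))"
```

```text
clock: 5.83
position: [561.9, -101.7, 35.1]
eef_rot: [[-0.004, 0.89, 0.456], [0.001, 0.456, -0.89], [-1.0, -0.003, -0.003]]
ft_force: [0.1, 0.3, 0.2]
gripper_width: 0.603
clock: 6.25
position: [538.9, -126.9, 154.9]
eef_rot: [[0.003, 0.967, 0.254], [-0.002, 0.254, -0.967], [-1.0, 0.002, 0.002]]
ft_force: [1.2, -0.5, 0.4]
gripper_width: 0.601
clock: 6.67
position: [477.5, -161.3, 151.5]
eef_rot: [[-0.0, 0.999, -0.055], [0.0, -0.055, -0.999], [-1.0, -0.0, -0.0]]
ft_force: [-0.2, -1.4, -1.2]
gripper_width: 0.597
shift tool [ -3.5 -20.5  55.9] turn x 0.0 j6 -0.4 pos [ 477.5 -161.3  151.5]
```

View pics/c4.png

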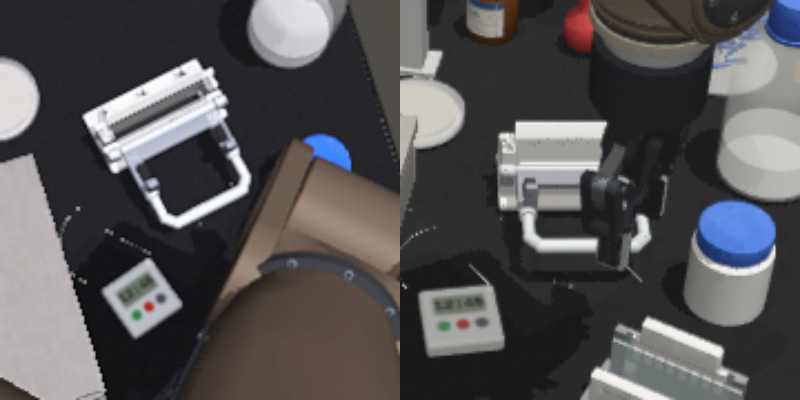

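```bash
m="python3 -m handwheel"
$m '[0,-10,28,0,0,0,0.2, 0,-10,28,0,0,0,0.2, 25,0,0,0,0,0,0.2, 25,0,0,0,0,0,0.2, 25,0,0,0,0,0,0.2]'
$m '[0,0,0,0,0,0,0, 0,0,0,0,0,0,-0.1, 0,0,0,0,0,0,-0.2, 0,0,0,0,0,0,-0.3, 0,0,0,0,0,0,-0.4]' 25
python3 -c "
from h import *
go([454,-216,76],-0.055)
for c in('scene','top'): cv2.imwrite(f'pics/{c}5.png',read_camera(c)[:,:,::-1])
a=cv2.imread('pics/top4.png')[165:235,295:385];b=cv2.imread('pics/scene5.png')[270:380,350:470]
cv2.imwrite('pics/c5.png',np.vstack([cv2.resize(a,(450,350),interpolation=cv2.INTER_CUBIC),cv2.resize(b,(450,250))]) if 0 else np.hstack([cv2.resize(a,(450,350),interpolation=cv2.INTER_CUBIC),cv2.resize(b,(350,350))]))"
```

```text
clock: 7.18
position: [455.0, -216.9, 76.3]
eef_rot: [[0.001, 0.998, -0.057], [-0.001, -0.057, -0.998], [-1.0, 0.001, 0.0]]
ft_force: [0.8, 0.0, -0.0]
gripper_width: 0.602
clock: 7.6
position: [455.5, -216.5, 78.2]
eef_rot: [[0.002, 0.998, -0.056], [-0.001, -0.056, -0.998], [-1.0, 0.002, 0.001]]
ft_force: [0.1, 0.3, -0.2]
gripper_width: 0.299
shift tool [ 2.2 -1.5 -0.4] turn x -0.001 j6 -0.52 pos [ 455.5 -216.5   78.2]
```

View pics/c5.png

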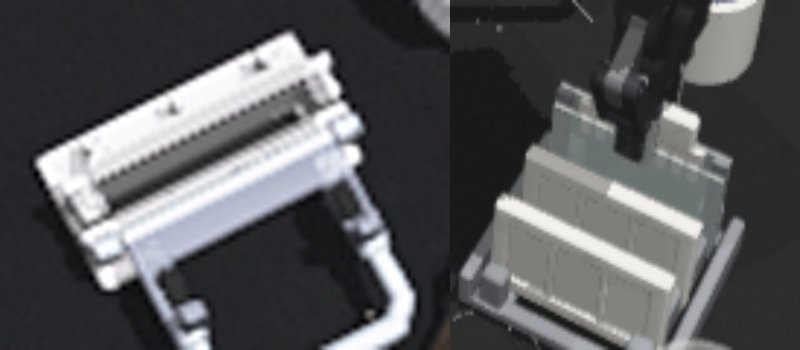

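```bash
python3 - <<'E'
from h import *
np.set_printoptions(precision=1,suppress=True)
T=lambda u,v:(295+u/5-.4,165+v/5-.4)
def cc(p,z,yaw=.474,o=np.array([669,-50.3])):
    X=atz("top",p,z)[:2]-o;c,s=np.cos(yaw),np.sin(yaw);return np.array([c*X[0]+s*X[1],-s*X[0]+c*X[1]])
for n,u,v,z in [("backL",37,160,68),("backR",292,32,68),("slot front L (lip47)",113,205,47),("slot front R",298,112,47),("slot back L",103,180,50),("slot back R",310,80,50),("frontbaseL",105,290,0),("frontbaseR",360,158,0)]:
    print(n,cc(T(u,v),z))
for X in [(6.5,54.5,13),(6.5,-54.5,13),(-6.5,54.5,37),(-6.5,-54.5,37),(6.5,54.5,57),(6.5,-54.5,57)]:
    c,s=np.cos(.474),np.sin(.474);p=proj("top",[669+c*X[0]-s*X[1],-50.3+s*X[0]+c*X[1],X[2]]);print(X,"crop px",((p[0]-295+.4)*5).round(),((p[1]-165+.4)*5).round())
E
python3 -m handwheel '[0,0,0,0,0,0,-1, 0,0,0,0,0,0,-1, 0,0,0,0,0,0,-1, 0,0,0,0,0,0,-1, 0,0,0,0,0,0,-1]' 40
```

```text
backL [25.1 77.2]
backR [ 26.2 -53.7]
slot front L (lip47) [-4.3 53.8]
slot front R [ -3.7 -42.5]
slot back L [ 7.6 52.8]
slot back R [  6.7 -54. ]
frontbaseL [-28.5  70.6]
frontbaseR [-26.4 -67.6]
(6.5, 54.5, 13) crop px 101.0 204.0
(6.5, -54.5, 13) crop px 306.0 103.0
(-6.5, 54.5, 37) crop px 114.0 215.0
(-6.5, -54.5, 37) crop px 322.0 112.0
(6.5, 54.5, 57) crop px 101.0 180.0
(6.5, -54.5, 57) crop px 312.0 75.0
clock: 8.12
position: [455.5, -216.5, 77.5]
eef_rot: [[0.001, 0.998, -0.056], [-0.001, -0.056, -0.998], [-1.0, 0.001, 0.0]]
ft_force: [1.9, 1.3, 6.9]
gripper_width: 0.106
```

```bash
m="python3 -m handwheel"
$m '[-8,0,0,0,0,0,-1, -16,0,0,0,0,0,-1, -26,0,0,0,0,0,-1, -26,0,0,0,0,0,-1, -26,0,0,0,0,0,-1]'
$m '[0,0,0,-0.107,0,0,-1, 0,0,0,-0.107,0,0,-1, 0,0,0,-0.107,0,0,-1, 0,0,0,-0.107,0,0,-1, 0,0,0,-0.108,0,0,-1]'
$m '[0,18,-3,0,0,0,-1, 0,30,-5.5,0,0,0,-1, 0,33,-6,0,0,0,-1, 0,33,-6,0,0,0,-1, 0,33,-6,0,0,0,-1]'
$m '[0,33,-6,0,0,0,-1, 0,33,-6,0,0,0,-1, 0,30,-5.5,0,0,0,-1, 0,18,-3.8,0,0,0,-1, 0,5,-1,0,0,0,-1]'
$m '[0,0,0,0,0,0,-1, 0,0,0,0,0,0,-1, 0,0,0,0,0,0,-1, 0,0,0,0,0,0,-1, 0,0,0,0,0,0,-1]'
python3 -c "
from h import *
go([669,-50.3,180],0.48)
for c in('scene','top'): cv2.imwrite(f'pics/{c}6.png',read_camera(c)[:,:,::-1])
b=cv2.imread('pics/scene6.png')[100:260,280:460]
cv2.imwrite('pics/c6.png',cv2.resize(b,(640,569),interpolation=cv2.INTER_CUBIC))"
```

```text
clock: 8.53
position: [454.5, -216.1, 180.3]
eef_rot: [[-0.001, 0.998, -0.056], [0.001, -0.056, -0.998], [-1.0, -0.001, -0.001]]
ft_force: [0.9, 0.0, -1.3]
gripper_width: 0.109
clock: 8.95
position: [454.7, -216.2, 179.3]
eef_rot: [[-0.0, 0.885, 0.466], [0.0, 0.466, -0.885], [-1.0, -0.0, -0.0]]
ft_force: [0.2, -0.3, -0.5]
gripper_width: 0.111
clock: 9.37
position: [573.9, -123.8, 179.4]
eef_rot: [[-0.001, 0.887, 0.461], [0.0, 0.461, -0.887], [-1.0, -0.0, -0.0]]
ft_force: [0.4, -0.7, -1.9]
gripper_width: 0.11
clock: 9.78
position: [669.8, -48.1, 178.7]
eef_rot: [[-0.0, 0.886, 0.464], [0.0, 0.464, -0.886], [-1.0, -0.0, -0.0]]
ft_force: [-0.1, 0.1, -1.3]
gripper_width: 0.109
clock: 10.2
position: [667.9, -51.1, 179.3]
eef_rot: [[0.0, 0.887, 0.461], [-0.0, 0.461, -0.887], [-1.0, 0.0, 0.0]]
ft_force: [-0.3, -0.2, -2.5]
gripper_width: 0.111
shift tool [-0.7  1.3 -0.2] turn x -0.001 j6 -0.65 pos [667.9 -51.1 179.3]
```

View pics/c6.png

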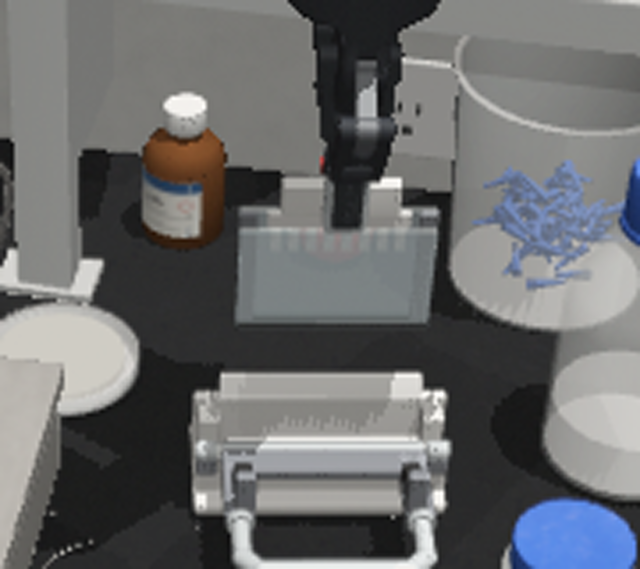

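```bash
python3 - <<'E'
from h import *
f=lambda p:((p-[280,100])*3.556).round()
c,s=np.cos(.48),np.sin(.48);o=np.array([669,-50.3]);t=np.array([667.9,-51.1])
P=lambda o,x,y,z:f(proj("scene",[o[0]+c*x-s*y,o[1]+s*x+c*y,z]))
print("glass bottom pred",P(t,-5,50,114),P(t,-5,-50,114),"seen 237,322 428,322")
print("spine top",P(t,-5,30,204),P(t,-5,-30,204),"seen 282,180 402,180")
print("back lip top",P(o,11,54.5,68),P(o,11,-54.5,68),"seen 220,373 421,373"); 
print("cheek lips outer",P(o,0,69,64),P(o,0,-69,64),"seen 195,392 445,392")
print("bar",P(o,-113,38,42),P(o,-113,-38,42),"seen 240,555 430,555")
print("front base",P(o,-28,69,0),P(o,-28,-69,0),"seen 193,512 445,515")
E
```

```text
glass bottom pred [238. 326.] [430. 326.] seen 237,322 428,322
spine top [285. 182.] [407. 182.] seen 282,180 402,180
back lip top [224. 374.] [426. 374.] seen 220,373 421,373
cheek lips outer [198. 393.] [454. 392.] seen 195,392 445,392
bar [266. 569.] [416. 568.] seen 240,555 430,555
front base [197. 516.] [448. 515.] seen 193,512 445,515
```

```bash
m="python3 -m handwheel"
$m '[15,0.5,0,0,0,0,-1, 15,0,0,0,0,0,-1, 10,0,0,0,0,0,-1, 8,0,0,0,0,0,-1, 4,0,0,0,0,0,-1]'
$m '[4,0,0,0,0,0,-1, 4,0,0,0,0,0,-1, 4,0,0,0,0,0,-1, 4,0,0,0,0,0,-1, 4,0,0,0,0,0,-1]'
$m '[3,0,0,0,0,0,-1, 3,0,0,0,0,0,-1, 3,0,0,0,0,0,-1, 3,0,0,0,0,0,-1, 0,0,0,0,0,0,-1]'
```

```text
clock: 10.72
position: [668.5, -50.1, 125.9]
eef_rot: [[-0.001, 0.887, 0.462], [0.0, 0.462, -0.887], [-1.0, -0.001, -0.001]]
ft_force: [-0.0, -0.3, -1.3]
gripper_width: 0.11
clock: 11.13
position: [668.9, -50.0, 106.9]
eef_rot: [[0.0, 0.887, 0.462], [0.0, 0.462, -0.887], [-1.0, 0.0, 0.0]]
ft_force: [0.8, -0.2, -1.0]
gripper_width: 0.106
clock: 11.55
position: [668.6, -49.9, 94.3]
eef_rot: [[-0.001, 0.887, 0.462], [0.0, 0.462, -0.887], [-1.0, -0.001, -0.001]]
ft_force: [0.9, 0.5, -1.1]
gripper_width: 0.111
```

```bash
m="python3 -m handwheel"
$m '[3,0,0,0,0,0,-1, 3,0,0,0,0,0,-1, 3,0,0,0,0,0,-1, 2,0,0,0,0,0,-1, 0,0,0,0,0,0,-1]'
$m '[1,0,0,0,0,0,-1, 1,0,0,0,0,0,-1, 1,0,0,0,0,0,-1, 0,0,0,0,0,0,-1, 0,0,0,0,0,0,-1]'
```

```text
clock: 11.97
position: [668.6, -50.0, 83.4]
eef_rot: [[-0.001, 0.887, 0.462], [0.0, 0.462, -0.887], [-1.0, -0.0, -0.001]]
ft_force: [0.3, 0.7, -1.6]
gripper_width: 0.111
clock: 12.38
position: [668.8, -50.0, 81.0]
eef_rot: [[0.0, 0.887, 0.462], [0.0, 0.462, -0.887], [-1.0, 0.0, -0.0]]
ft_force: [-0.4, -0.5, -1.0]
gripper_width: 0.11
```

```bash
m="python3 -m handwheel"
$m '[1,0,0,0,0,0,-1, 1,0,0,0,0,0,-1, 0.7,0,0,0,0,0,-1, 0,0,0,0,0,0,-1, 0,0,0,0,0,0,-1]'
$m '[0.7,0,0,0,0,0,-1, 0.7,0,0,0,0,0,-1, 0,0,0,0,0,0,-1, 0,0,0,0,0,0,-1, 0,0,0,0,0,0,-1]'
```

```text
clock: 12.8
position: [668.9, -49.9, 78.6]
eef_rot: [[0.0, 0.887, 0.462], [0.0, 0.462, -0.887], [-1.0, 0.0, 0.0]]
ft_force: [-1.6, 1.7, 3.1]
gripper_width: 0.108
clock: 13.22
position: [669.1, -49.9, 78.6]
eef_rot: [[0.001, 0.887, 0.462], [-0.0, 0.462, -0.887], [-1.0, 0.001, 0.001]]
ft_force: [-3.4, 2.1, 14.3]
gripper_width: 0.105
```

It touched the floor at TCP z = 78.6 mm (predicted 78.5). Releasing.

```bash
m="python3 -m handwheel"
$m '[-1,0,0,0,0,0,-0.7, 0,0,0,0,0,0,-0.5, 0,0,0,0,0,0,-0.3, 0,0,0,0,0,0,0, 0,0,0,0,0,0,0]' 25
$m '[0,0,0,0,0,0,0, 0,0,0,0,0,0,0, -10,0,0,0,0,0,0, -25,0,0,0,0,0,0, -35,0,0,0,0,0,0]'
$m '[-35,0,0,0,0,0,0, -10,-40,0,0,0,0,0, 0,-40,0,0,0,0,0, 0,-40,0,0,0,0,0, 0,0,0,0,0,0,0]'
python3 -c "
from h import *
go([568.4,-101.9,23.5],0.48)
for c in('scene','top'): cv2.imwrite(f'pics/{c}7.png',read_camera(c)[:,:,::-1])
b=cv2.imread('pics/scene7.png')[110:270,280:460]
cv2.imwrite('pics/c7.png',cv2.resize(b,(640,569),interpolation=cv2.INTER_CUBIC))"
```

```text
clock: 13.63
position: [668.8, -50.0, 77.6]
eef_rot: [[-0.0, 0.887, 0.462], [0.0, 0.462, -0.887], [-1.0, -0.0, -0.0]]
ft_force: [0.1, -0.1, 0.4]
gripper_width: 0.5
clock: 14.05
position: [667.7, -49.8, 146.8]
eef_rot: [[-0.005, 0.887, 0.462], [0.001, 0.462, -0.887], [-1.0, -0.004, -0.003]]
ft_force: [0.3, -0.4, -0.2]
gripper_width: 0.499
clock: 14.47
position: [557.3, -107.0, 194.0]
eef_rot: [[-0.002, 0.888, 0.46], [0.0, 0.46, -0.888], [-1.0, -0.002, -0.001]]
ft_force: [0.4, -1.1, 0.6]
gripper_width: 0.499
shift tool [170.4  12.5   0.7] turn x -0.002 j6 -0.78 pos [ 557.3 -107.   194. ]
```

View pics/c7.png

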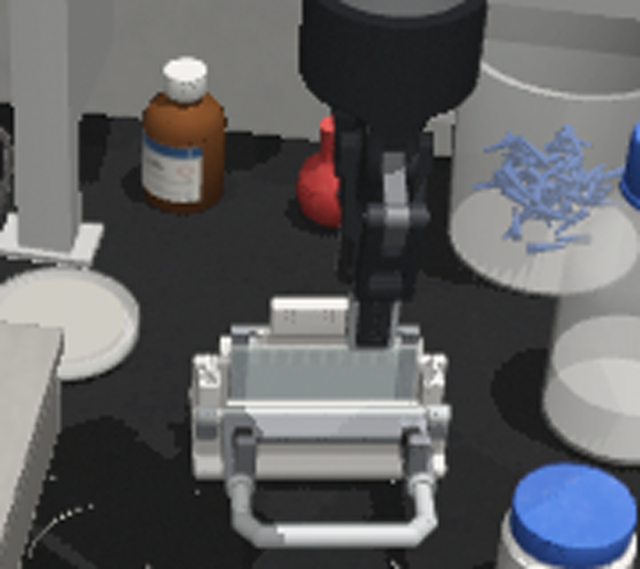

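```bash
m="python3 -m handwheel"
$m '[36,12.5,0.7,0,0,0,0, 38,0,0,0,0,0,0, 38,0,0,0,0,0,0, 35,0,0,0,0,0,0, 22,0,0,0,0,0,0]' 25
$m '[0,0,0,0,0,0,-1, 0,0,0,0,0,0,-1, 0,0,0,0,0,0,-1, 0,0,0,0,0,0,-1, 0,0,0,0,0,0,-1]'
$m '[0,0,0,0,0,0,-1, 0,0,0,0,0,0,-1, 0,0,0,0,0,0,-1, 0,0,0,0,0,0,-1, 0,0,0,0,0,0,-1]'
```

```text
clock: 14.98
position: [573.8, -99.4, 20.6]
eef_rot: [[-0.002, 0.887, 0.462], [0.001, 0.462, -0.887], [-1.0, -0.002, -0.002]]
ft_force: [1.0, 0.3, 0.2]
gripper_width: 0.501
clock: 15.4
position: [568.8, -101.9, 24.1]
eef_rot: [[-0.012, 0.887, 0.463], [0.0, 0.463, -0.887], [-1.0, -0.01, -0.006]]
ft_force: [-29.6, -24.4, -2.9]
gripper_width: 0.125
clock: 15.82
position: [568.8, -101.9, 24.3]
eef_rot: [[-0.012, 0.887, 0.462], [0.0, 0.462, -0.887], [-1.0, -0.01, -0.005]]
ft_force: [-29.7, -25.3, -2.8]
gripper_width: 0.128
```

```bash
m="python3 -m handwheel"
$m '[0,-5,0,0,0,0,-1, -14.6,1.1,0,0,0,0,-1, -14.2,3.4,0,0,0,0,-1, -13.5,5.6,0,0,0,0,-1, -12.4,7.6,0,0,0,0,-1]'
$m '[-11.1,9.5,0,0,0,0,-1, -9.5,11.1,0,0,0,0,-1, -7.6,12.4,0,0,0,0,-1, -5.6,13.5,0,0,0,0,-1, -3.4,14.2,0,0,0,0,-1]'
$m '[-1.1,13,0,0,0,0,-1, 0,2,0,0,0,0,-1, 0,1,0,0,0,0,-1, 0,0,0,0,0,0,-1, 0,0,0,0,0,0,-1]'
python3 -c "
from h import *
s=state();d=s['position']-np.array([568.6,-101.9,23.8]);print((d@[.887,.462,0]).round(1),d[2].round(1),s['ft_force'])"
```

```text
clock: 16.23
position: [584.6, -94.1, 81.1]
eef_rot: [[-0.001, 0.887, 0.462], [0.0, 0.462, -0.887], [-1.0, -0.001, -0.001]]
ft_force: [-2.3, 1.0, -6.0]
gripper_width: 0.13
clock: 16.65
position: [639.3, -66.1, 119.7]
eef_rot: [[0.002, 0.887, 0.462], [-0.001, 0.462, -0.887], [-1.0, 0.001, 0.001]]
ft_force: [-5.0, -1.5, 3.0]
gripper_width: 0.126
clock: 17.07
position: [651.7, -59.8, 120.9]
eef_rot: [[-0.002, 0.887, 0.462], [-0.002, 0.462, -0.887], [-1.0, -0.002, 0.001]]
ft_force: [-17.6, -7.4, 17.3]
gripper_width: 0.128
93.2 97.1 [-17.63354406  -7.39348785  17.26780725]
```

```bash
m="python3 -m handwheel"
$m '[0,1,0,0,0,0,-1, 0,0,0,0,0,0,-0.6, 0,0,0,0,0,0,-0.4, 0,0,0,0,0,0,-0.2, 0,0,0,0,0,0,-0.2]'
$m '[0,5,0,0,0,0,-0.2, 0,3,0,0,0,0,-0.2, 0,3,0,0,0,0,-0.2, 0,3,0,0,0,0,-0.2, 0,0,0,0,0,0,-0.2]'
```

```text
clock: 17.48
position: [654.6, -58.3, 118.1]
eef_rot: [[0.002, 0.887, 0.462], [-0.0, 0.462, -0.887], [-1.0, 0.002, 0.001]]
ft_force: [0.2, -0.4, 0.6]
gripper_width: 0.399
clock: 17.9
position: [661.9, -54.3, 116.9]
eef_rot: [[-0.013, 0.886, 0.463], [-0.003, 0.463, -0.887], [-1.0, -0.013, -0.003]]
ft_force: [-31.9, -18.1, 17.3]
gripper_width: 0.4
```

```bash
m="python3 -m handwheel"
$m '[0,-9,0,0,0,0,-0.2, 0,-5,0,0,0,0,-0.2, 0,0,0,0,0,0,-0.2, -15,0,0,0,0,0,-0.2, -35,0,0,0,0,0,-0.2]'
$m '[-35,0,0,0,0,0,-0.2, -20,-40,0,0,0,0,-0.2, 0,-40,0,0,0,0,-0.2, 0,-40,0,0,0,0,-0.2, 0,-40,0,0,0,0,-0.2]'
$m '[0,-40,0,0,0,0,-0.2, 0,0,0,0,0,0,-0.2, 0,0,0,0,0,0,-0.2, 0,0,0,0,0,0,-0.2, 0,0,0,0,0,0,-0.2]'
python3 - <<'E'
from h import *
np.set_printoptions(precision=1,suppress=True)
for c in('scene','top'): cv2.imwrite(f'pics/{c}8.png',read_camera(c)[:,:,::-1])
f=lambda p:((p-[280,110])*3.556).round()
c,s=np.cos(.48),np.sin(.48);o=np.array([669,-50.3])
P=lambda x,y,z:f(proj("scene",[o[0]+c*x-s*y,o[1]+s*x+c*y,z]))
print("bar pred shut",P(-20,38,135),P(-20,-38,135),"at .1 rad",P(-29.3,38,134.5))
print("spine top front",P(-5,30,103),P(-5,-30,103))
b=cv2.imread('pics/scene8.png')[110:270,280:460]
cv2.imwrite('pics/c8.png',cv2.resize(b,(640,569),interpolation=cv2.INTER_CUBIC))
E
```

```text
clock: 18.32
position: [652.8, -57.9, 163.4]
eef_rot: [[-0.007, 0.887, 0.462], [0.002, 0.462, -0.887], [-1.0, -0.005, -0.005]]
ft_force: [0.7, -0.0, 0.0]
gripper_width: 0.4
clock: 18.73
position: [513.6, -131.2, 220.9]
eef_rot: [[0.001, 0.886, 0.463], [-0.0, 0.463, -0.886], [-1.0, 0.001, 0.001]]
ft_force: [0.5, -0.9, 0.9]
gripper_width: 0.399
clock: 19.15
position: [480.2, -149.3, 220.5]
eef_rot: [[0.001, 0.887, 0.462], [-0.0, 0.462, -0.887], [-1.0, 0.001, 0.0]]
ft_force: [-0.4, -0.8, -0.1]
gripper_width: 0.403
bar pred shut [264. 275.] [413. 274.] at .1 rad [265. 287.]
spine top front [275. 306.] [389. 306.]
```

View pics/c8.png

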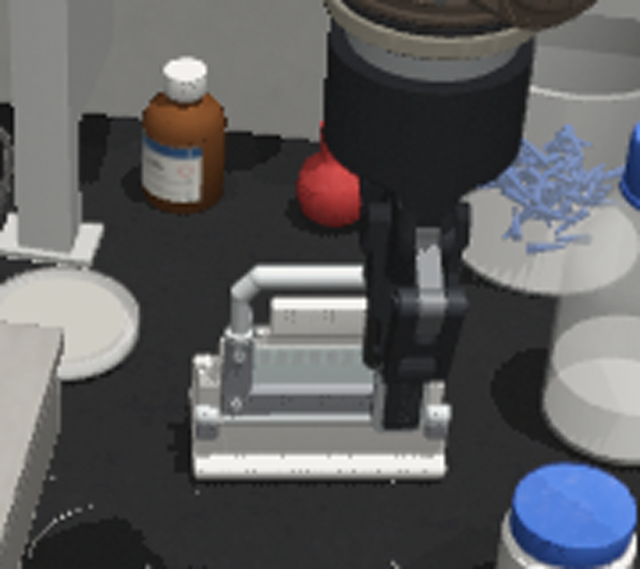

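Gate bar at row ~277 (275 predicted for shut). The spine sits upright at about (272,300), as predicted. One direct comparison with the start picture, then I'll hand in.

```bash
python3 - <<'E'
from h import *
for n in (0,8):
    g=cv2.imread(f'pics/scene{n}.png',0)
    for u in (355,362,370): print(n,u,g[178:200,u].tolist())
print(state()["ft_force"]); hand_in()
E
```

```text
0 355 [46, 45, 45, 45, 43, 43, 59, 148, 235, 239, 224, 193, 150, 99, 48, 45, 46, 45, 45, 44, 45, 45]
0 362 [46, 45, 46, 46, 45, 45, 60, 148, 235, 239, 224, 193, 150, 98, 48, 46, 44, 46, 44, 46, 45, 45]
0 370 [46, 45, 45, 45, 47, 48, 60, 149, 235, 239, 223, 192, 149, 98, 48, 46, 46, 45, 45, 45, 45, 45]
8 355 [46, 45, 45, 46, 43, 45, 113, 234, 239, 231, 202, 161, 107, 61, 45, 47, 45, 45, 45, 45, 46, 53]
8 362 [46, 45, 45, 46, 45, 48, 113, 234, 239, 230, 202, 161, 107, 60, 46, 117, 241, 241, 237, 147, 141, 153]
8 370 [46, 46, 45, 44, 47, 51, 112, 234, 239, 230, 201, 161, 107, 61, 48, 117, 241, 241, 237, 176, 160, 158]
[-0.87116508  0.32328905 -0.15373514]
the job is handed in; nothing more can be done
```

The job is handed in at about 19 s of the 58 s allowed, but `hand_in()` gives no verdict, so the result rests on my own checks. No check failed outright.

- **Gate down:** I pinched the bar and swung it down until it hit its stop; the bar had dropped 94 mm.
- **Cassette:** I lifted it by the comb spine and lowered it until contact showed at tool height 78.6 mm, against 78.5 mm predicted for the groove floor. I then let go, and the picture showed it upright in the groove.
- **Gate shut:** I swung it back up by the bar and pushed it against its stop with about 36 N. The bar sits about 0.5 pixel further shut in the scene camera than at the start.
- **At hand-in:** the arm was clear, with only sensor noise on the wrist force. I had no sign of touching the blanks or bystanders, but did not measure them again.

**Readings that disagreed:**
- On the first pull the bar travelled 89 mm along the caster instead of 93. I think closing the fingers had already shifted the gate slightly; the return travel was 93 mm.
- My first picture estimate of the caster was about 5 mm off, so I used the position given by the lowered bar, which the later pictures confirmed.

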